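Set the butter cutter's length stop and feed the block

ROBOT

A 6-joint arm with a two-finger parallel gripper is mounted at the origin on the work surface. World frame = base frame: x ahead of the robot, y to its left, z up, the work surface at z = 0. Lengths are in m, angles in rad, forces in N, time in s.
With the tool pointing down it reaches from about 0.35 to 0.975 m from the base axis. Payload 4.9 kg.
Tool frame: the origin (TCP) lies midway between the tips of the shut fingers; the grasp point (between the pads) lies 19 mm behind it; y points along the fingers, z is the direction in which the jaws open and shut, and the axes are right-handed (so a half turn about y gives the same grasp; the last joint's range is limited). The gripper opens to 85 mm and grips with 20 to 120 N. Pads are 22 mm wide; open, the fingers measure 114 mm over their backs; the gripper's body (76 mm by 85 mm) begins 54 mm behind the grasp point. The pads swing forward as they close: fully open they stand 13 mm farther back than shut.
Start: joints at [1.147, 0.053, 1.613, -0, 1.476, -0.119], TCP at [0.188, 0.596, 0.231] pointing down, gripper open.
Joint ranges: [-3.01, 3.01], [-1.01, 2.22], [0.06, 2.58], [-1.02, 4.17], [0.09, 2.62], [-3.14, 3.14]. Speed limits (rad/s): [2.57, 2.57, 3.14, 3.14, 3.14, 3.14].

INTERFACE

Orientations are given as a unit quaternion [w, x, y, z].
In Python, from plant import * gives the robot as it stands.
- The arm moves only by the shell command python3 -m crank 'ROWS'. ROWS is JSON, a list that holds one entry, the list of rows, each a list of 5 numbers: the gripper command: -1 is shut, 1 is fully open, values between are in proportion, then the shift along the tool's x, y, z in cm, then the turn about the tool's y in degrees. In form: [[[jaw, dx, dy, dz, twist], ...]]. A call has 1 to 8 rows; each row shifts and turns the commanded pose from where the row before left it, along the tool's axes as they then stand; what a row does not reach is not made up. A row lasts 1/8 s, in which the tool goes at most 62.5 mm and 10.7 degrees, less where a joint would pass 70% of its speed; a pose out of reach is approached as far as the arm can. A call with a gripper value outside its range is refused whole. The fingers move at their own pace and stop on an object; the grip force is fixed at half the most. Time passes only in rows, so rows that do not move let the fingers close. It gives the time, the measured TCP pose, the force and the opening at its end, in the units of the state.
- state(): the state, without advancing time (a new reading comes with each control period).
- grab_frame(name): name is "scene" or "top" or "wrist"; returns a dict with "frame" (400x640x3 uint8, red, green, blue), "fx", "fy", "cx", "cy" (pixels), "D" ([k1, k2, p1, p2, k3] as OpenCV has them; the pictures are not rectified), "pose" (4x4, takes a point from camera to world coordinates). Camera axes: x right, y up, looking along -z (the intrinsics and any distortion apply to the point x, -y, -z); pixel columns grow to the right and rows downward; lengths in m; the calibration is good to about 2 mm. A picture is of the moment at which its call begins. There is no depth.
- job_done(): hands the job in, once; it reports no verdict.
The state is a dict: "time": time; "joint_pos": joint angles; "joint_vel": joint speeds; "joint_efforts": joint torques, N m; "tool_pos": TCP position; "tool_rot": TCP orientation; "contact_force": force on the tool from outside, world axes, zero at the start; "ft_torque": the same for the moment, N m; "gripper_width": opening from 0.0 (shut) to 1.0 (fully open).
Only numpy, scipy, OpenCV 4.12 (cv2) and the standard library are available. Lean on these libraries where they do the work, as an engineer would, in place of code of your own. Each camera call takes 0.05 s, during which the arm holds its last target.

TASK

Set up the butter cutter for medium pieces: push the length stop along its rail, away from the cutting line, until it clicks into the middle one of its three notches. Then push the butter block from behind along the bed until its front end rests against the stop, leaving the stop clicked into that notch. Only push: grip and lift nothing, do not shove the stop along with the butter, and leave the jar, the cookie ring and the ramekin where they stand.

Things in the scene. Friction and masses are not known exactly. Their poses are not given: they have to be found in the camera images.
- cutter: Bench wire cutter for cold butter, fixed, 454 mm long (y), 150 mm wide (x). Origin: at table height under the bed's middle and the cutting line (y = 0, a dark groove). x points across the bed away from the operator, y along it towards the stop's end. The wire bow is thrown back and stays open behind the fence at y = 0: x over 95 mm, up to 220 mm above the table; above the bed all is free.
- stop (a joint): Length stop, sliding along the cutter's y: distance (m) of its wire-side face from the cutting line, 0 to 0.152; starts at 0.035 to 0.085, between notches or in the short one. Its sprung roller drops into rail notches at 0.060 (short), 0.100 (medium, middle) and 0.140 (long) and centres it from up to 4 mm off. Slides with about 2 N; leaving a notch takes about 15 N; the push dips as it drops in.
- stop_face (a point): Centre of the wire-side face of the stop's upright steel plate, 22 mm above the bed; axes as the cutter's. The plate is 62 mm wide across the bed, 6 mm thick along the rail, and stands 2 to 44 mm above the bed. At its far end a saddle block 34 mm long (along the rail) rides on the fence, its top 56 mm above the bed.
- mark_medium (a point): Long dark mark on top of the near lip: in the middle notch the stop's wire-side face is level with it along the cutter's y (100 mm from the cutting line). Three such long marks, 40 mm apart, belong to the three notches, among short ticks every 10 mm. Axes as the cutter's.
- butter_center (a point): Centre of a plain pale-yellow block of cold, firm butter lying loose in the bed's channel: 60 mm wide (x), 180 mm long (y), 45 mm high (z), about 0.45 kg; it slides on the bed with about 2 to 4 N. Its y axis points along its length towards the stop.
- butter_end (a point): Centre of the butter's front end, the end nearest the stop, 22.5 mm above the bed (90 mm from the block's centre along its length). It starts 25 to 65 mm short of the cutting line. Axes as the butter's.
- sugar_jar: Loose glass jar with a metal lid, 64 mm across, 85 mm high; origin at the centre of its underside. To be left alone.
- cookie_ring: Loose round steel cookie cutter, 72 mm across, 28 mm high, open; origin at the centre of its underside. To be left alone.
- ramekin: Loose white ceramic ramekin, 84 mm across, 45 mm high; origin at the centre of its underside. To be left alone.
- wire_line (a point): Point on the bed's surface at the cutting line, mid-width, 30 mm above the table. Axes as the cutter's. The flat white bed is a 70 mm wide channel, y from -262 to 192 mm of here, with a near lip (8 mm thick, 10 mm above the bed) and a far fence (22 mm thick, 34 mm above the bed) that carries the notched steel rail on top.
Not all that is in view belongs to the job. Leave any purple or turquoise look-alike of the part that bears butter_center alone.

How it is judged:
By the outcome, as a careful person would: the job done as asked, in the order asked, and still so for the second after the job is handed in, with the robot touching nothing.
It also fails if it takes over 67 s, if anything falls off the work surface, if the arm or the gripper's body presses on something with over 40 N, if the wrist force passes 120 N, or if a joint passes its speed limit or range.

## Working session

There is one attempt and no reset: what is moved stays moved. The work goes in short steps, Python scripts to look and compute and a shell command to move; the robot and the scene stay as the last step left them, time stands still between calls to the robot, and variables do not carry over. Pictures are saved under pics/ and viewed, and the job is handed in when it is done.

```bash
mkdir -p pics; ls
cat > h.py <<'E'
from plant import *
import cv2, numpy as np
def snap(n,f):
    d=grab_frame(n); cv2.imwrite('pics/'+f+'.png',d['frame'][:,:,::-1]); 
    np.save('pics/'+f+'.npy',d,allow_pickle=True); return d
def load(f): return np.load('pics/'+f+'.npy',allow_pickle=True).item()
def K(d): return np.array([[d['fx'],0,d['cx']],[0,d['fy'],d['cy']],[0,0,1.]])
def ray(d,uv):
    p=cv2.undistortPoints(np.array([[uv]],float),K(d),np.array(d['D'],float))[0,0]
    P=np.array(d['pose']); return P[:3,3],P[:3,:3]@np.array([p[0],-p[1],-1.])
def onz(d,uv,z):
    o,r=ray(d,uv); return o+r*(z-o[2])/r[2]
def proj(d,X):
    P=np.array(d['pose']); c=P[:3,:3].T@(np.array(X,float)-P[:3,3]); c=c*[1,-1,-1]
    return cv2.projectPoints(c.reshape(1,1,3),np.zeros(3),np.zeros(3),K(d),np.array(d['D'],float))[0].ravel()
E
python3 - <<'E'
from h import *
for n in ['scene','top','wrist']:
    d=snap(n,n+'0'); print(n,d['fx'],d['D'],np.round(d['pose'],3).tolist())
s=state();print({k:np.round(v,3).tolist() for k,v in s.items()})
E
```

```text
pics
scene 367.7576381224252 [-0.02061054  0.          0.          0.          0.        ] [[0.738, -0.437, 0.515, 1.012], [0.675, 0.471, -0.568, -0.549], [0.005, 0.767, 0.642, 0.576], [0.0, 0.0, 0.0, 1.0]]
top 508.78267068446263 [-0.15526836  0.          0.          0.          0.        ] [[-0.027, 0.986, -0.166, 0.393], [-1.0, -0.027, 0.003, -0.066], [-0.002, 0.166, 0.986, 1.373], [0.0, 0.0, 0.0, 1.0]]
wrist 296.55857813671633 [-0.04165584  0.          0.          0.          0.        ] [[0.3, -0.902, -0.31, 0.107], [0.954, 0.283, 0.1, 0.621], [-0.002, -0.326, 0.945, 0.372], [0.0, 0.0, 0.0, 1.0]]
{'time': 0.15, 'joint_pos': [1.147, 0.053, 1.614, -0.0, 1.476, -0.119], 'joint_vel': [0.001, -0.003, -0.004, 0.0, 0.001, -0.0], 'joint_efforts': [0.001, -39.424, -37.072, -0.0, 0.005, -0.0], 'tool_pos': [0.187, 0.596, 0.23], 'tool_rot': [-0.698, 0.699, -0.108, 0.107], 'contact_force': [-0.384, 0.101, -0.059], 'ft_torque': [0.014, -0.028, 0.014], 'gripper_width': 0.999}
```

View pics/top0.png

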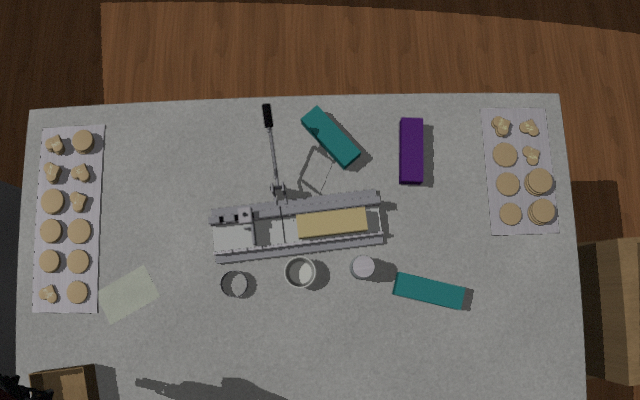

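View pics/scene0.png

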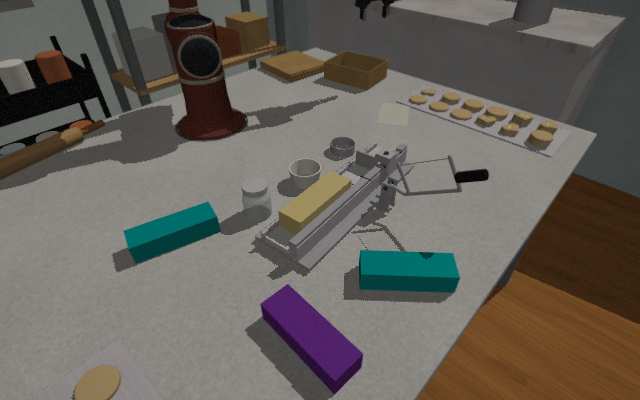

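The top view shows the cutter around (297,227), with its stop end on the left. The pale-yellow block at (332,223) lies in the bed. The turquoise blocks at (331,137) and (429,291) and the purple block at (411,151) are look-alikes on the table. The yellow one fits the description. I'll enlarge it to confirm.

Run:
```python
from h import *
d=load('top0'); c=d['frame'][175:300,200:400,::-1]
cv2.imwrite('pics/topc.png',cv2.resize(c,None,fx=4,fy=4,interpolation=cv2.INTER_CUBIC))
```

```text
(no output)
```

View pics/topc.png

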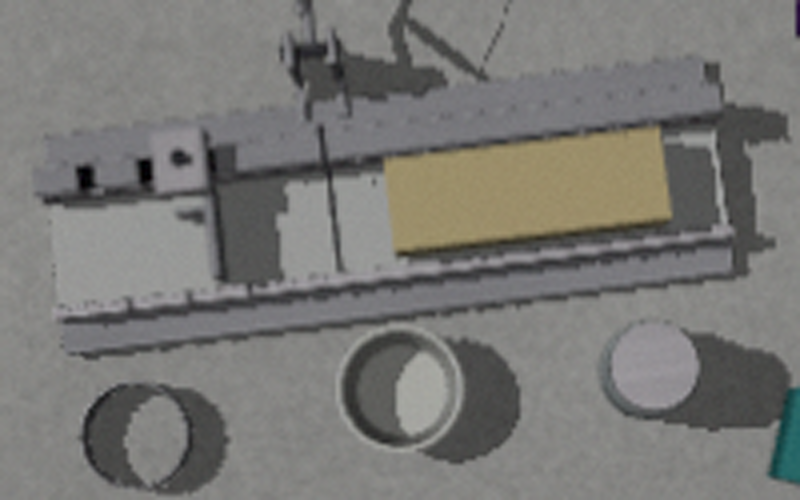

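View pics/wrist0.png

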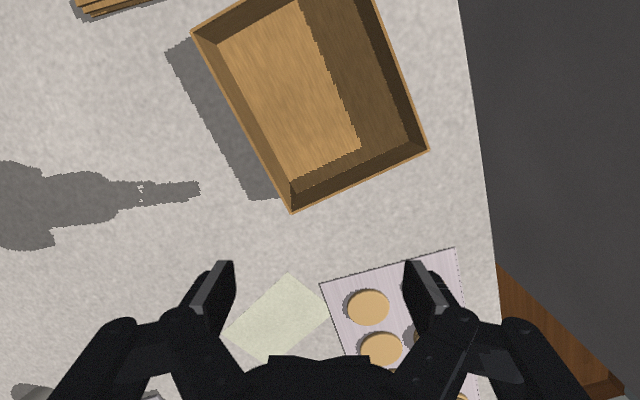

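Confirmed: the yellow block in the bed channel is the butter. The groove runs from crop (320,125) to (340,270), and the lip marks sit near crop (248,288), (190,298) and (129,303). I'll zoom in for accurate pixels.

Run:
```python
from h import *
d=load('top0'); 
c=d['frame'][195:265,205:300,::-1]
c=cv2.resize(c,None,fx=8,fy=8,interpolation=cv2.INTER_LANCZOS4)
c=cv2.convertScaleAbs(c,alpha=1.3)
for i in range(0,95,10): cv2.putText(c,str(205+i),(i*8,10),0,.35,(0,0,255)); cv2.line(c,(i*8+4,12),(i*8+4,18),(0,0,255))
for i in range(5,70,10): cv2.putText(c,str(195+i),(0,i*8+8),0,.35,(0,0,255))
cv2.imwrite('pics/topd.png',c)
hsv=cv2.cvtColor(d['frame'],cv2.COLOR_RGB2HSV)
m=cv2.inRange(hsv,(18,60,80),(32,255,255)); m[:195]=0;m[250:]=0;m[:,:285]=0;m[:,380:]=0
cs=max(cv2.findContours(m,0,1)[0],key=cv2.contourArea)
print(cv2.contourArea(cs),cv2.approxPolyDP(cs,4,True).reshape(-1,2).tolist(),cv2.boxPoints(cv2.minAreaRect(cs)).tolist())
```

```text
1569.5 [[364, 206], [296, 215], [298, 235], [365, 230]] [[295.5016174316406, 214.17984008789062], [364.7051086425781, 205.87542724609375], [367.5631408691406, 229.69247436523438], [298.3596496582031, 237.99688720703125]]
```

View pics/topd.png

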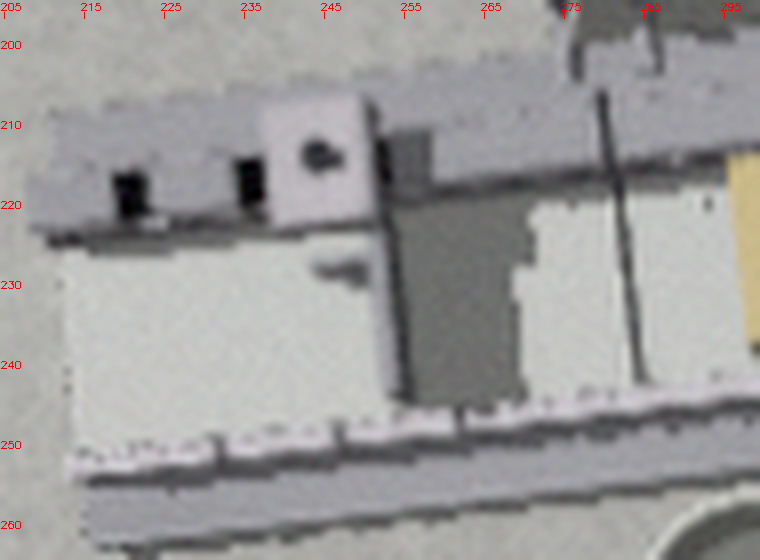

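```bash
cat > m.py <<'E'
from h import *
d=load('top0')
p=lambda X,Y:(205+X/8-.5,195+Y/8-.5)
short,med,lon=[onz(d,p(*q),.04) for q in [(458,418),(339,436),(219,450)]]
g1=onz(d,p(617,195),.03); g2=onz(d,p(641,378),.03)
for n,v in dict(short=short,med=med,lon=lon,g1=g1,g2=g2).items(): print(n,v.round(4))
print('spac',np.linalg.norm(short-med),np.linalg.norm(lon-med))
u=lon-short;u/=np.linalg.norm(u)
print('yaw of y axis',np.degrees(np.arctan2(-u[0],u[1])))
g=g2-g1; print('groove yaw',np.degrees(np.arctan2(-g[1],-g[0])),np.linalg.norm(g))
# plate edges bottom/top near corner
print('plate top far face', onz(d,p(383,225),.074), 'near', onz(d,p(407,402),.032))
print('short->groove along u',(short-(g1+g2)/2)@u,(med-(g1+g2)/2)@u)
for q in [(364,206),(296,215),(298,235),(365,230)]: print('butter top',onz(d,q,.075).round(4))
for q in [(212,224),(214,262)]: print(onz(d,q,.03).round(4))
E
python3 m.py
```

```text
short [0.5189 0.0825 0.04  ]
med [0.5139 0.1219 0.04  ]
lon [0.5102 0.1617 0.04  ]
g1 [0.5931 0.0296 0.03  ]
g2 [0.5316 0.0226 0.03  ]
spac 0.039714736194275124 0.040009967215357156
yaw of y axis 6.2622955853504605
groove yaw 6.484424692505354 0.061910050961827924
plate top far face [0.57877474 0.10239927 0.074     ] near [0.52535425 0.10029407 0.032     ]
short->groove along u 0.0607701877565482 0.10047933993776416
butter top [ 0.6143 -0.1875  0.075 ]
butter top [ 0.5955 -0.0109  0.075 ]
butter top [ 0.5435 -0.015   0.075 ]
butter top [ 0.5516 -0.1875  0.075 ]
[0.5841 0.2172 0.03  ]
[0.4822 0.2115 0.03  ]
```

```bash
cat >> h.py <<'E'
from scipy.spatial.transform import Rotation as R
YAW=np.radians(6.4); U=np.array([-np.sin(YAW),np.cos(YAW),0]); E_=np.array([np.cos(YAW),np.sin(YAW),0]); O=np.array([.560,.026,0])
def cut(p): q=np.array(p)-O; return np.array([q@E_,q@U,q[2]])
def tool():
    s=state(); w,x,y,z=s['tool_rot']; M=R.from_quat([x,y,z,w]).as_matrix(); return s,M
def rep(goal=None):
    s,M=tool(); f=np.array(s['contact_force'])
    print('t',round(s['time'],2),'tcp cutter mm',(cut(s['tool_pos'])*1000).round(1),'F x,y,z cutter',np.round([f@E_,f@U,f[2]],1),'w',round(s['gripper_width'],2))
    for i,n in enumerate('xyz'): print('tool',n,'in cutter',np.round([M[:,i]@E_,M[:,i]@U,M[2,i]],3))
    if goal is not None:
        G=O+E_*goal[0]/1000+U*goal[1]/1000+np.array([0,0,goal[2]/1000]); print('delta tool cm',(M.T@(G-s['tool_pos'])*100).round(2))
E
python3 -c "
from h import *
rep([0,20,150])"
```

```text
t 0.15 tcp cutter mm [-306.8  607.7  230.3] F x,y,z cutter [-0.4  0.1 -0.1] w 1.0
tool x in cutter [ 0.915 -0.405 -0.   ]
tool y in cutter [-0.001 -0.001 -1.   ]
tool z in cutter [ 0.405  0.915 -0.002]
delta tool cm [ 51.84   8.09 -41.32]
```

```bash
python3 -m crank '[[[-1,3,0,-3,9.4],[-1,3,0,-3,9.4],[-1,3,0,-3,9.4],[-1,3,0,-3,9.4],[-1,3,0,-3,9.4],[-1,3,0,-3,9.4],[-1,3,0,-3,9.4],[-1,0,0,0,0]]]'; python3 -c "
from h import *
rep([0,20,150])"
```

```text
time: 1.15
tool_pos: [0.1836, 0.3137, 0.2311]
tool_rot: [0.529, -0.528, 0.47, -0.47]
contact_force: [0.7, -0.2, 0.0]
gripper_width: -0.0
t 1.15 tcp cutter mm [-342.   327.8  231.1] F x,y,z cutter [ 0.6 -0.3  0. ] w -0.0
tool x in cutter [ 0.005 -1.    -0.001]
tool y in cutter [ 0.001  0.001 -1.   ]
tool z in cutter [1.    0.005 0.001]
delta tool cm [30.96  8.12 34.04]
```

```bash
python3 -m crank '[[[-1,3.87,0.7,4.25,0],[-1,3.87,0.7,4.25,0],[-1,3.87,0.7,4.25,0],[-1,3.87,0.7,4.25,0],[-1,3.87,0.7,4.25,0],[-1,3.87,0.7,4.25,0],[-1,3.87,0.7,4.25,0],[-1,3.87,0.7,4.25,0]]]';python3 -m crank '[[[-1,0,0,0,0],[-1,0,0,0,0]]]'; python3 -c "
from h import *
rep([0,30,55]);snap('top','top1');snap('wrist','wrist1');snap('scene','scene1')"
```

```text
time: 2.15
tool_pos: [0.5604, 0.0462, 0.1742]
tool_rot: [-0.529, 0.529, -0.47, 0.469]
contact_force: [0.3, 0.9, 0.9]
gripper_width: -0.001
time: 2.4
tool_pos: [0.5584, 0.0476, 0.1744]
tool_rot: [-0.528, 0.529, -0.47, 0.469]
contact_force: [-0.1, -0.4, -0.2]
gripper_width: 0.004
t 2.4 tcp cutter mm [  0.8  21.6 174.4] F x,y,z cutter [-0.1 -0.4 -0.2] w 0.0
tool x in cutter [ 0.006 -1.    -0.001]
tool y in cutter [-0.002  0.001 -1.   ]
tool z in cutter [ 1.     0.006 -0.002]
delta tool cm [-0.83 11.94 -0.05]
```

View pics/wrist1.png

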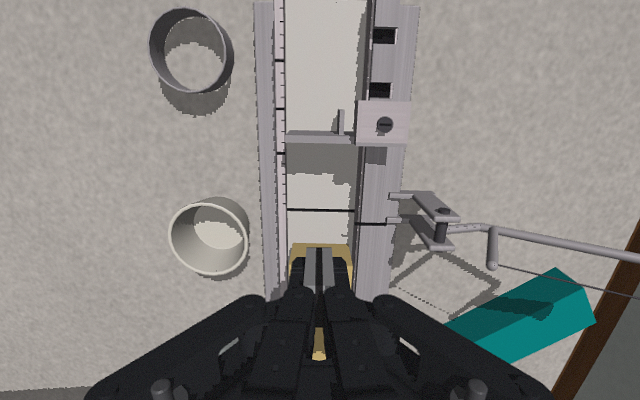

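View pics/top1.png

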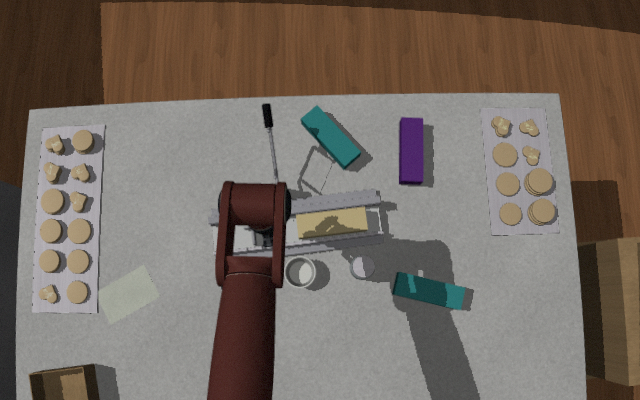

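View pics/scene1.png

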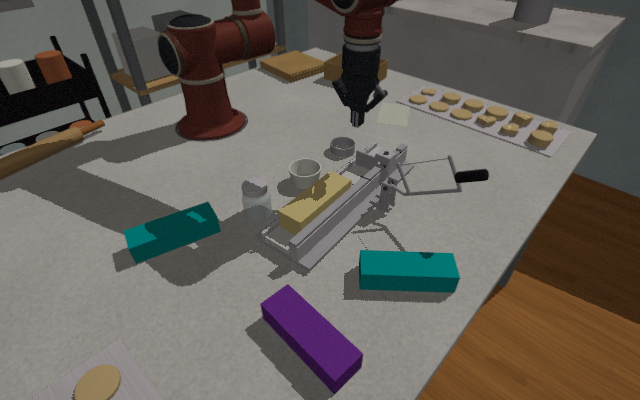

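The wrist view shows the groove at row 210, the lip marks at (280,153), (280,108) and (280,61), and the stop plate at rows 130–145. Next I cross-check the positions in this view.

Run:
```python
from h import *
d=load('wrist1')
for n,q,z in [('short',(280,153),.04),('med',(280,108),.04),('lon',(280,61),.04),('grooveL',(288,209.5),.03),('grooveR',(355,210.5),.03),
 ('plate bottom L',(287,145),.032),('plate bot R',(356,147),.032)]:
    print(n,(cut(onz(d,q,z))*1000).round(1))
c=d['frame'][40:240,230:430,::-1]
cv2.imwrite('pics/w1c.png',cv2.resize(c,(600,600),interpolation=cv2.INTER_CUBIC))
```

```text
short [-36.4  58.1  40. ]
med [-35.   98.5  40. ]
lon [-33.8 137.3  40. ]
grooveL [-31.5  -2.1  30. ]
grooveR [37.8 -2.8 30. ]
plate bottom L [-30.5  64.4  32. ]
plate bot R [35.5 62.9 32. ]
```

View pics/w1c.png

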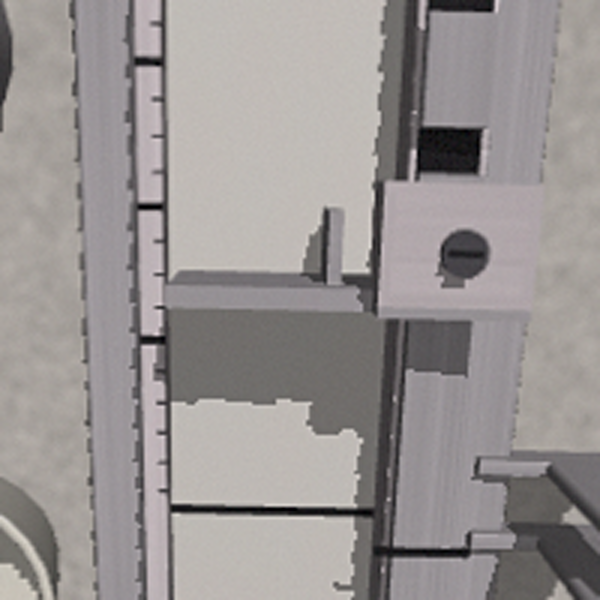

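Run:
```python
from h import *
d=load('wrist1')
f=lambda x,y:(230+x/3-.5,40+y/3-.5)
for n,q,z in [('top face L',(172,306),.074),('top face R',(350,311),.074),('far top L',(172,285),.074),('saddle wire',(450,316),.086),('saddle far',(450,183),.086),('short',(152,340),.04),('med',(150,206),.04),('lon',(148,61),.04),('gL',(172,508),.03),('gR',(373,512),.03),('gfence',(420,551),.064)]:
    print(n,(cut(onz(d,f(*q),z))*1000).round(1))
print(cut(np.array(d['pose'])[:3,3]))
```

```text
top face L [-26.1  73.3  74. ]
top face R [22.1 72.3 74. ]
far top L [-25.9  78.9  74. ]
saddle wire [46.8 72.9 86. ]
saddle far [ 44.6 105.6  86. ]
short [-36.2  58.2  40. ]
med [-35.5  98.3  40. ]
lon [-34.8 138.2  40. ]
gL [-32.7  -1.4  30. ]
gR [36.5 -2.4 30. ]
gfence [47.3 -2.3 64. ]
[-3.12978566e-04  1.05834539e-01  3.16652896e-01]
```

```bash
python3 -m crank '[[[-1,-0.6,2,0.1,0],[-1,-0.6,3,0,0],[-1,-0.6,3,0,0],[-1,0,2.5,0,0],[-1,0,1.3,0,0],[-1,0,0,0,0]]]'; python3 -c "
from h import *
rep([2,64,55])"
```

```text
time: 3.3
tool_pos: [0.5559, 0.0658, 0.0559]
tool_rot: [-0.528, 0.529, -0.47, 0.469]
contact_force: [-0.2, 0.2, 0.3]
gripper_width: 0.002
t 3.3 tcp cutter mm [ 0.4 40.  55.9] F x,y,z cutter [-0.2  0.2  0.3] w 0.0
tool x in cutter [ 0.006 -1.    -0.   ]
tool y in cutter [-0.002  0.    -1.   ]
tool z in cutter [ 1.     0.006 -0.002]
delta tool cm [-2.4   0.09  0.18]
```

```bash
python3 -m crank '[[[-1,-0.5,0,0,0],[-1,-0.5,0,0,0],[-1,-0.4,0,0,0],[-1,-0.1,0,0,0],[-1,-0.1,0,0,0],[-1,-0.1,0,0,0]]]'; python3 -c "
from h import *
rep()
snap('wrist','wrist2')"
```

```text
time: 4.05
tool_pos: [0.5552, 0.0822, 0.0573]
tool_rot: [-0.528, 0.528, -0.47, 0.47]
contact_force: [0.2, 1.2, -0.1]
gripper_width: -0.001
t 4.05 tcp cutter mm [ 1.5 56.4 57.3] F x,y,z cutter [ 0.3  1.1 -0.1] w -0.0
tool x in cutter [ 0.006 -1.     0.   ]
tool y in cutter [-0. -0. -1.]
tool z in cutter [ 1.     0.006 -0.   ]
```

View pics/wrist2.png

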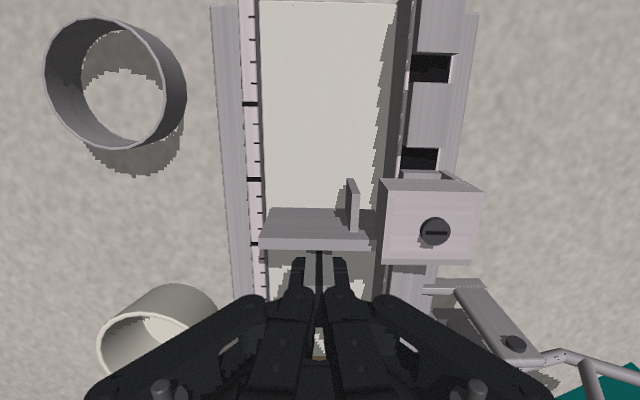

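The fingertips at (320,255) are just short of the plate's wire-side top edge at row 249. I'll creep forward.

```bash
for i in 1 2 3 4; do python3 -m crank '[[[-1,-0.1,0,0,0],[-1,-0.1,0,0,0]]]' | sed -n '1,2p;4p'; done; python3 -c "
from h import *
rep()"
```

```text
time: 4.35
tool_pos: [0.5549, 0.0842, 0.0572]
contact_force: [0.5, -0.1, -0.6]
time: 4.6
tool_pos: [0.5547, 0.0863, 0.0573]
contact_force: [-0.1, -0.3, -0.1]
time: 4.85
tool_pos: [0.5545, 0.0877, 0.0573]
contact_force: [0.6, -3.0, -0.3]
time: 5.1
tool_pos: [0.5543, 0.0899, 0.0573]
contact_force: [0.0, -3.2, 0.2]
t 5.1 tcp cutter mm [ 1.5 64.1 57.3] F x,y,z cutter [-0.3 -3.2  0.2] w 0.0
tool x in cutter [ 0.006 -1.     0.001]
tool y in cutter [ 0.    -0.001 -1.   ]
tool z in cutter [1.    0.006 0.   ]
```

```bash
python3 -m crank '[[[-1,-0.2,0,0,0],[-1,-0.2,0,0,0],[-1,-0.2,0,0,0],[-1,-0.2,0,0,0],[-1,-0.2,0,0,0],[-1,-0.2,0,0,0],[-1,-0.1,0,0,0]]]' | sed -n '2p;4p'; for i in 1 2 3 ; do python3 -m crank '[[[-1,-0.1,0,0,0]]]' | sed -n '2p;4p'; done; python3 -c "
from h import *
rep()
snap('wrist','wrist3')"
```

```text
tool_pos: [0.5528, 0.1034, 0.0574]
contact_force: [2.7, -2.4, -1.4]
tool_pos: [0.5527, 0.1043, 0.0574]
contact_force: [2.4, -3.1, -1.0]
tool_pos: [0.5525, 0.1053, 0.0574]
contact_force: [1.4, -1.8, -0.2]
tool_pos: [0.552, 0.1066, 0.0573]
contact_force: [0.1, 0.1, 0.6]
t 6.35 tcp cutter mm [ 1.  81.  57.3] F x,y,z cutter [0.1 0.1 0.6] w -0.0
tool x in cutter [ 0.006 -1.    -0.001]
tool y in cutter [-0.001  0.001 -1.   ]
tool z in cutter [ 1.     0.006 -0.001]
```

View pics/wrist3.png

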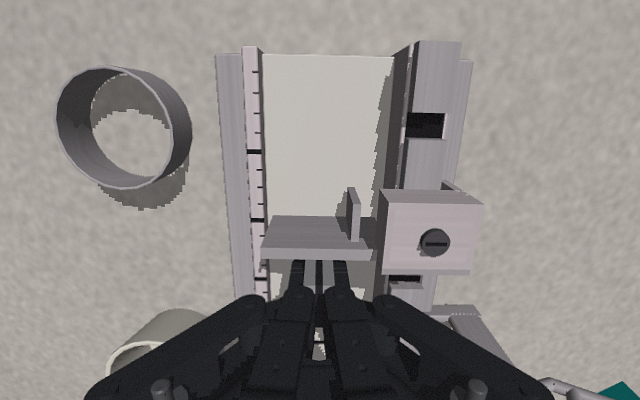

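The force fell to zero at TCP y = 81, which suggests the stop dropped into the notch. I'll check the stop against the marks.

Run:
```python
from h import *
d=load('wrist3')
for n,q,z in [('top face L',(264,258),.074),('top face R',(371,260),.074),('far top',(272,248),.074),('lon',(254,152),.04),('med',(257,220),.04),('short',(261,279),.04)]:
    print(n,(cut(onz(d,q,z))*1000).round(1))
c=d['frame'][140:300,220:420,::-1]
cv2.imwrite('pics/w3c.png',cv2.resize(c,(750,600),interpolation=cv2.INTER_CUBIC))
```

```text
top face L [-25.6  92.7  74. ]
top face R [25.7 92.  74. ]
far top [-21.5  98.1  74. ]
lon [-34.5 137.8  40. ]
med [-35.3  98.2  40. ]
short [-35.4  58.2  40. ]
```

View pics/w3c.png

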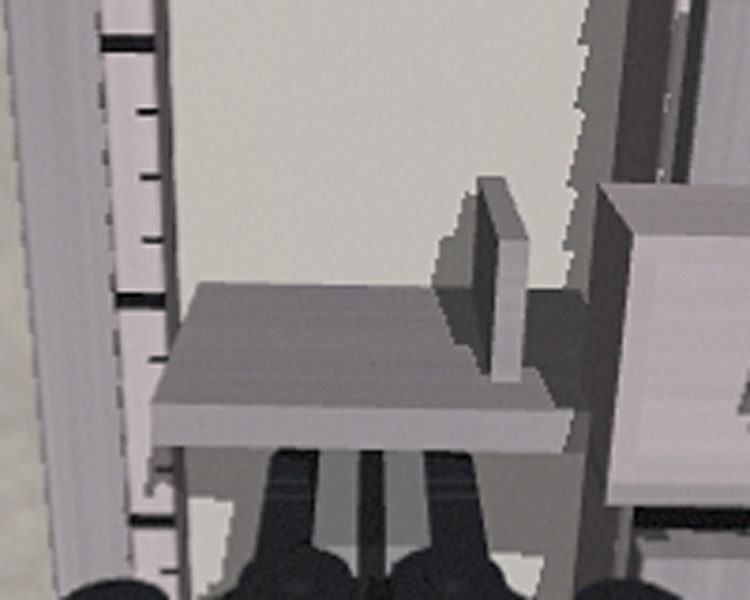

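Relative to the medium mark (98.2), the face reads about 92.3, so it is still roughly 6 mm short. The stop hasn't clicked in yet, so I continue in 1 mm rows.

```bash
for i in 1 2 3 4 ; do python3 -m crank '[[[-1,-0.1,0,0,0]]]' | sed -n '2p;4p'; done; python3 -c "
from h import *
rep()
d=snap('wrist','wrist4')
c=d['frame'][140:300,220:420,::-1]
cv2.imwrite('pics/w4c.png',cv2.resize(c,(750,600),interpolation=cv2.INTER_CUBIC))"
```

```text
tool_pos: [0.5517, 0.1075, 0.0571]
contact_force: [-0.6, -0.7, 0.1]
tool_pos: [0.5518, 0.1084, 0.0572]
contact_force: [0.7, 0.1, 0.0]
tool_pos: [0.5518, 0.1092, 0.0572]
contact_force: [0.1, -0.5, -0.7]
tool_pos: [0.5518, 0.1102, 0.0573]
contact_force: [0.7, -0.2, 0.4]
t 6.9 tcp cutter mm [ 1.2 84.6 57.3] F x,y,z cutter [ 0.7 -0.3  0.4] w -0.0
tool x in cutter [ 0.006 -1.    -0.   ]
tool y in cutter [-0.  0. -1.]
tool z in cutter [ 1.     0.006 -0.   ]
```

View pics/w4c.png

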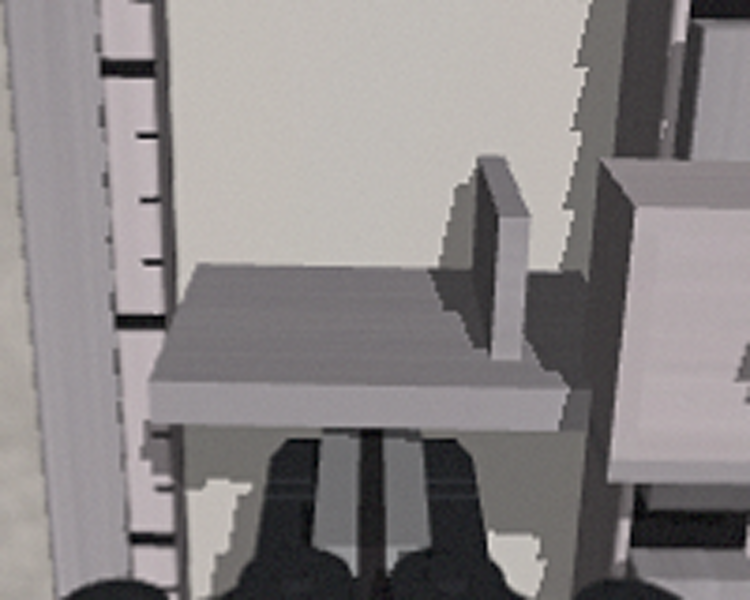

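Run:
```python
from h import *
d=load('wrist4')
f=lambda x,y:(220+x/3.75-.5,140+y/3.75-.5)
for n,q,z in [('top face L',(160,422),.074),('top face R',(560,429),.074),('far top',(160,383),.074),('lon',(128,68),.04),('med',(142,322),.04),('short',(152,539),.04)]:
    print(n,(cut(onz(d,f(*q),z))*1000).round(1))
```

```text
top face L [-26.1  99.6  74. ]
top face R [24.7 98.9 74. ]
far top [-25.8 105.1  74. ]
lon [-34.7 138.3  40. ]
med [-35.1  98.4  40. ]
short [-36.   58.7  40. ]
```

The stop's face reads 99.2 against the medium mark at 98.4, so it is level with the mark. It jumped ahead of the fingers and the force is about zero, so it has clicked in. Now I retreat, lift, and go behind the butter.

```bash
python3 -m crank '[[[-1,2,0,0,0],[-1,1,-2,0,0],[-1,0,-5,0,0],[-1,0,-4,0,0],[-1,5,0,0,0],[-1,6,0,0,0],[-1,6,0,0,0],[-1,6,0,0,0]]]';python3 -m crank '[[[-0.53,5,0,0,0],[-0.53,2.5,0,0.1,0],[-0.53,0,0,0,0],[-0.53,0,0,0,0]]]'; python3 -c "
from h import *
rep([2,-250,55])
snap('wrist','wrist5'); snap('top','top5')"
```

```text
time: 7.95
tool_pos: [0.5826, -0.1512, 0.1695]
tool_rot: [0.529, -0.528, 0.469, -0.471]
contact_force: [0.9, 0.0, 0.2]
gripper_width: 0.005
time: 8.45
tool_pos: [0.5921, -0.2215, 0.1676]
tool_rot: [0.529, -0.528, 0.47, -0.469]
contact_force: [0.9, -0.0, -0.5]
gripper_width: 0.235
t 8.45 tcp cutter mm [   4.3 -249.6  167.6] F x,y,z cutter [ 0.9 -0.1 -0.5] w 0.23
tool x in cutter [ 0.007 -1.    -0.001]
tool y in cutter [ 0.     0.001 -1.   ]
tool z in cutter [1.    0.007 0.   ]
delta tool cm [ 0.05 11.26 -0.24]
```

View pics/wrist5.png

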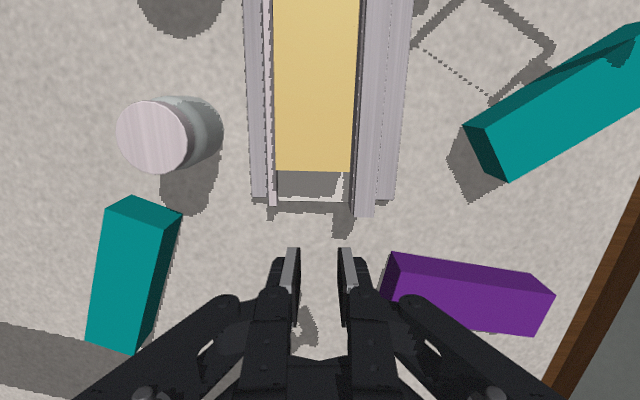

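View pics/top5.png

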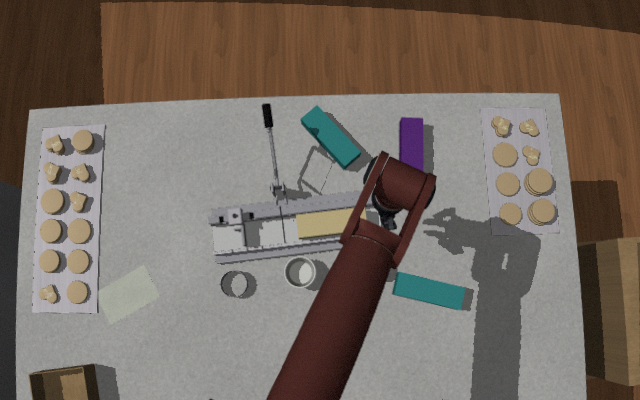

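Run:
```python
from h import *
d=load('wrist5')
for n,q,z in [('butter rear top L',(274,170),.075),('butter rear R',(350,172),.075),('bed L end',(277,199),.03),('bed R end',(343,203),.03),('fence in end',(355,216),.064),('lip in',(276,206),.04),('purple',(388,252),.045),('purpleR',(378,292),.045)]:
    print(n,(cut(onz(d,q,z))*1000).round(1))
```

```text
butter rear top L [ -32.3 -220.    75. ]
butter rear R [  29.1 -221.3   75. ]
bed L end [ -37.4 -259.9   30. ]
bed R end [  28.3 -263.7   30. ]
fence in end [  36.4 -263.9   64. ]
lip in [ -37.2 -263.6   40. ]
purple [  74.1 -310.3   45. ]
purpleR [  67.6 -358.2   45. ]
```

```bash
python3 -m crank '[[[-0.53,0.3,2,-0.45,0],[-0.53,0,3,0,0],[-0.53,0,3,0,0],[-0.53,0,2,0,0],[-0.53,0,1.2,0,0],[-0.53,0,0,0,0]]]'; python3 -c "
from h import *
rep([0,-240,55])
snap('wrist','wrist6')"
```

```text
time: 9.3
tool_pos: [0.5876, -0.2256, 0.0543]
tool_rot: [-0.528, 0.529, -0.47, 0.469]
contact_force: [-0.7, 0.4, 0.2]
gripper_width: 0.234
t 9.3 tcp cutter mm [  -0.7 -253.2   54.3] F x,y,z cutter [-0.6  0.4  0.2] w 0.23
tool x in cutter [ 0.006 -1.    -0.001]
tool y in cutter [-0.001  0.001 -1.   ]
tool z in cutter [ 1.     0.006 -0.001]
delta tool cm [-1.31 -0.07  0.08]
```

View pics/wrist6.png

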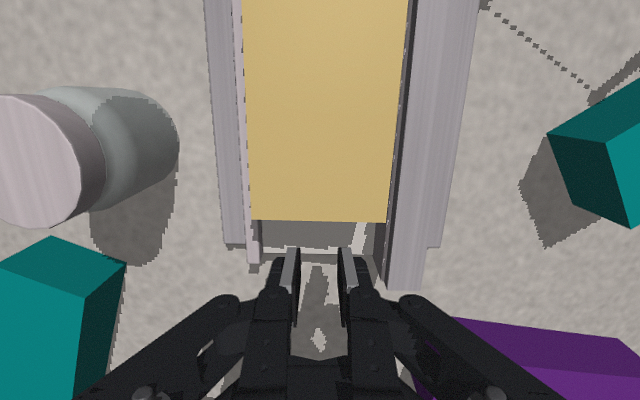

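```bash
python3 -m crank '[[[-0.53,-0.6,0,0,0],[-0.53,-0.6,0,0,0],[-0.53,-0.5,0,0,0],[-0.53,-0.2,0,0,0]]]' | sed -n '2p;4p'; for i in 1 2 3 4; do python3 -m crank '[[[-0.53,-0.2,0,0,0],[-0.53,-0.1,0,0,0]]]' | sed -n '2p;4p'; done;  python3 -c "
from h import *
rep()"
```

```text
tool_pos: [0.5858, -0.2067, 0.0555]
contact_force: [0.5, 0.2, -0.2]
tool_pos: [0.5854, -0.2042, 0.0553]
contact_force: [0.0, -0.3, 0.1]
tool_pos: [0.5851, -0.2016, 0.0553]
contact_force: [-0.4, -1.7, -1.6]
tool_pos: [0.5848, -0.1982, 0.0553]
contact_force: [0.6, -3.1, -0.7]
tool_pos: [0.5844, -0.1951, 0.0553]
contact_force: [1.1, -2.9, -1.1]
t 10.85 tcp cutter mm [  -0.4 -222.5   55.3] F x,y,z cutter [ 0.7 -3.  -1.1] w 0.23
tool x in cutter [ 0.006 -1.     0.   ]
tool y in cutter [ 0. -0. -1.]
tool z in cutter [1.    0.006 0.   ]
```

```bash
for i in 1 2 3; do python3 -m crank '[[[-0.53,-0.5,0,0,0],[-0.53,-0.5,0,0,0],[-0.53,-0.5,0,0,0],[-0.53,-0.5,0,0,0],[-0.53,-0.5,0,0,0],[-0.53,-0.5,0,0,0],[-0.53,-0.5,0,0,0]]]' | sed -n '2p;4p'; done;  python3 -c "
from h import *
rep()
snap('wrist','wrist7');snap('top','top7')"
```

```text
tool_pos: [0.5803, -0.1602, 0.0553]
contact_force: [-0.2, -2.5, -0.4]
tool_pos: [0.5762, -0.1254, 0.0553]
contact_force: [0.8, -2.6, -1.3]
tool_pos: [0.5721, -0.0906, 0.0553]
contact_force: [0.3, -2.9, -0.5]
t 13.47 tcp cutter mm [  -1.  -117.3   55.3] F x,y,z cutter [-0.1 -2.9 -0.5] w 0.24
tool x in cutter [ 0.006 -1.     0.   ]
tool y in cutter [ 0. -0. -1.]
tool z in cutter [1.    0.006 0.   ]
```

View pics/wrist7.png

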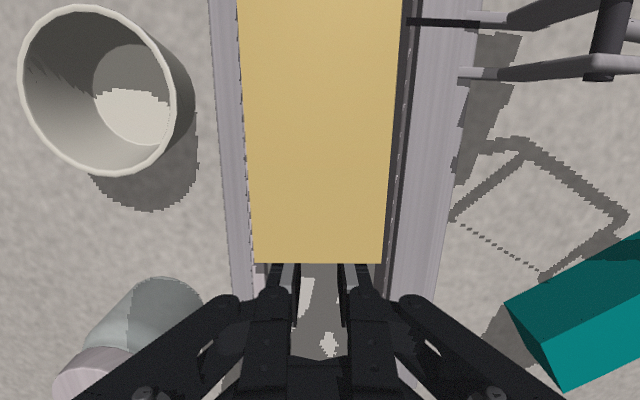

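View pics/top7.png

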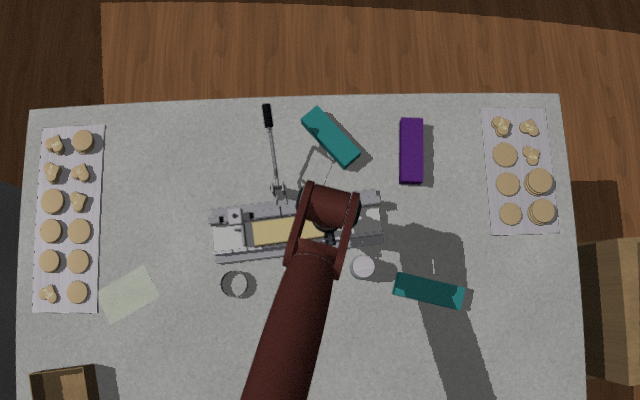

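```bash
python3 -m crank '[[[-0.53,-0.4,0,0,0],[-0.53,-0.4,0,0,0],[-0.53,-0.4,0,0,0],[-0.53,-0.2,0,0,0],[-0.53,-0.2,0,0,0],[-0.53,0,0,0,0]]]' | sed -n '2p;4p';  python3 -c "
from h import *
rep()
d=snap('top','top8')
c=d['frame'][195:265,205:300,::-1]
cv2.imwrite('pics/t8c.png',cv2.resize(c,None,fx=8,fy=8,interpolation=cv2.INTER_CUBIC))"
```

```text
tool_pos: [0.5702, -0.0747, 0.0553]
contact_force: [0.7, -1.3, -1.3]
t 14.32 tcp cutter mm [  -1.1 -101.2   55.3] F x,y,z cutter [ 0.6 -1.4 -1.3] w 0.23
tool x in cutter [ 0.006 -1.    -0.001]
tool y in cutter [-0.     0.001 -1.   ]
tool z in cutter [ 1.     0.006 -0.   ]
```

View pics/t8c.png

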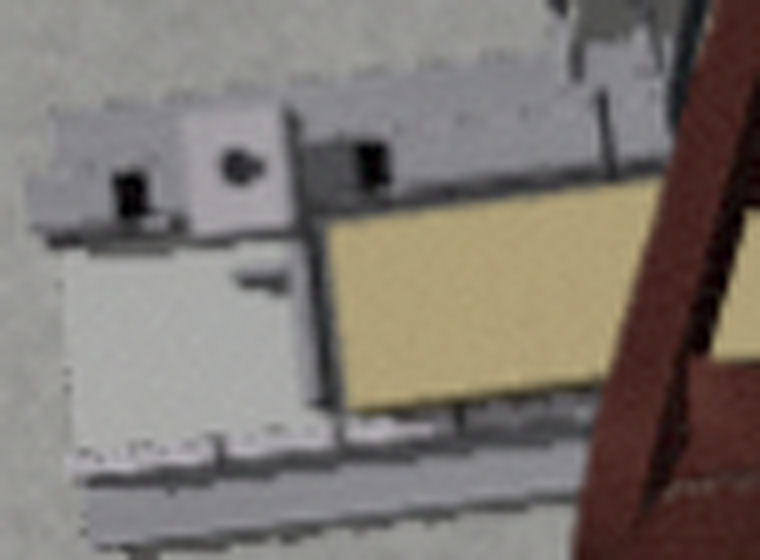

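There are about 10 mm left by TCP, and the gap to the plate is still visible at crop (320,300). Now 1 mm rows, watching the force.

```bash
python3 -m crank '[[[-0.53,-0.1,0,0,0],[-0.53,-0.1,0,0,0],[-0.53,-0.1,0,0,0],[-0.53,-0.1,0,0,0]]]' | sed -n '2p;4p'; for i in 1 2 3; do python3 -m crank '[[[-0.53,-0.1,0,0,0]]]' | sed -n '2p;4p'; done;  python3 -c "
from h import *
rep()"
```

```text
tool_pos: [0.5697, -0.0711, 0.0553]
contact_force: [0.8, -2.4, -0.2]
tool_pos: [0.5696, -0.07, 0.0553]
contact_force: [0.6, -2.3, -0.8]
tool_pos: [0.5695, -0.069, 0.0553]
contact_force: [0.0, -2.7, -0.0]
tool_pos: [0.5694, -0.068, 0.0553]
contact_force: [0.1, -2.3, -0.9]
t 15.25 tcp cutter mm [ -1.2 -94.5  55.3] F x,y,z cutter [-0.1 -2.3 -0.9] w 0.24
tool x in cutter [ 0.006 -1.    -0.   ]
tool y in cutter [-0.  0. -1.]
tool z in cutter [ 1.     0.006 -0.   ]
```

```bash
for i in 1 2 3 4; do python3 -m crank '[[[-0.53,-0.05,0,0,0]]]' | sed -n '2p;4p'; done
```

```text
tool_pos: [0.5693, -0.0676, 0.0553]
contact_force: [0.1, -1.9, -0.1]
tool_pos: [0.5692, -0.0671, 0.0553]
contact_force: [0.5, -2.7, -1.4]
tool_pos: [0.5692, -0.0666, 0.0553]
contact_force: [-0.5, -2.9, -0.2]
tool_pos: [0.5691, -0.0661, 0.0553]
contact_force: [1.3, -2.3, -1.5]
```

```bash
python3 -c "
from h import *
rep()
d=snap('top','top9')
c=d['frame'][195:265,205:300,::-1]
cv2.imwrite('pics/t9c.png',cv2.resize(c,None,fx=8,fy=8,interpolation=cv2.INTER_CUBIC))"
```

```text
t 15.75 tcp cutter mm [ -1.2 -92.6  55.3] F x,y,z cutter [ 1.  -2.5 -1.5] w 0.23
tool x in cutter [ 0.006 -1.    -0.   ]
tool y in cutter [-0.  0. -1.]
tool z in cutter [ 1.     0.006 -0.   ]
```

View pics/t9c.png

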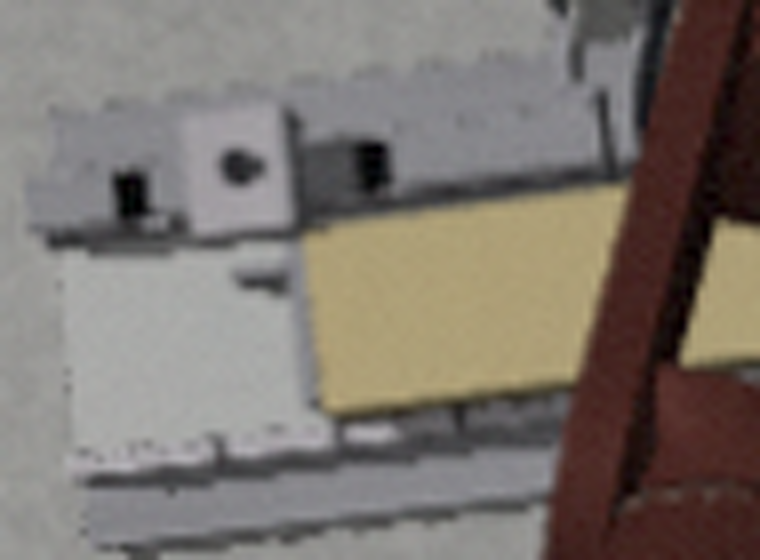

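Nearly touching, and the saddle at crop (240,165) hasn't moved. I continue in 0.5 mm rows until the force rises.

```bash
for i in 1 2 ; do python3 -m crank '[[[-0.53,-0.05,0,0,0]]]' | sed -n '2p;4p'; done
```

```text
tool_pos: [0.5691, -0.066, 0.0553]
contact_force: [0.1, -5.5, -0.8]
tool_pos: [0.5691, -0.0658, 0.0553]
contact_force: [0.2, -5.2, -1.3]
```

```bash
python3 -m crank '[[[-0.53,-0.05,0,0,0]]]' | sed -n '2p;4p'
```

```text
tool_pos: [0.569, -0.0656, 0.0553]
contact_force: [1.2, -6.9, -1.8]
```

The force rose from 2.5 to 6.9 N while the TCP stalled, so the butter is seated against the stop, well below the 15 N release. I back off and look.

```bash
python3 -m crank '[[[-0.53,0.2,0,0,0],[-0.53,2,0,0,0],[-0.53,1,-2,0,0],[-0.53,0,-5,0,0],[-0.53,0,-5,0,0],[-0.53,0,0,0,0]]]' | sed -n '2p;4p'; python3 -m crank '[[[-0.53,-6,0,0,0],[-0.53,-6,0,0,0],[-0.53,-4,0,0,0],[-0.53,0,0,0,0],[-0.53,0,0,0,0]]]'; python3 -c "
from h import *
rep()
snap('wrist','wrist10')"
```

```text
tool_pos: [0.5765, -0.0981, 0.1834]
contact_force: [-0.0, -0.8, -0.5]
time: 17.55
tool_pos: [0.554, 0.0619, 0.1753]
tool_rot: [-0.528, 0.529, -0.47, 0.47]
contact_force: [-0.5, -0.8, -0.7]
gripper_width: 0.234
t 17.55 tcp cutter mm [ -2.   36.3 175.3] F x,y,z cutter [-0.6 -0.7 -0.7] w 0.23
tool x in cutter [ 0.006 -1.     0.   ]
tool y in cutter [-0. -0. -1.]
tool z in cutter [ 1.     0.006 -0.   ]
```

View pics/wrist10.png

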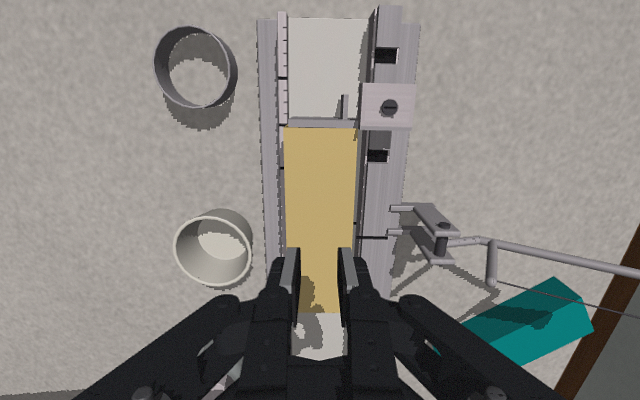

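Run:
```python
from h import *
d=load('wrist10')
c=d['frame'][60:180,250:430,::-1]
cv2.imwrite('pics/w10c.png',cv2.resize(c,(750,500),interpolation=cv2.INTER_CUBIC))
```

```text
(no output)
```

View pics/w10c.png

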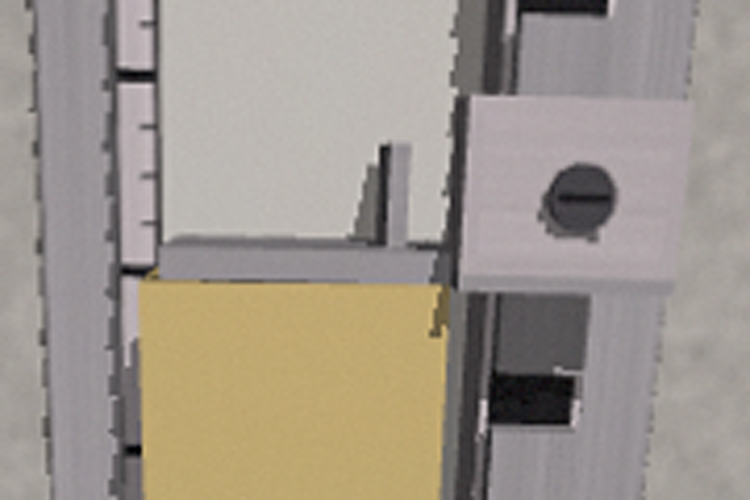

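Run:
```python
from h import *
d=load('wrist10'); k=750/180
f=lambda x,y:(250+x/k-.5,60+y/k-.5)
for n,q,z in [('face L',(165,280),.074),('face R',(430,284),.074),('lon',(135,76),.04),('med',(135,271),.04),('short',(133,450),.04),('butter L',(150,283),.075),('butter R',(430,286),.075),('gr fence',(530,237*0+0),.064)]:
    print(n,(cut(onz(d,f(*q),z))*1000).round(1))
s=state();print(s['contact_force'],s['time'])
# other objects moved? compare top0 with new top
e=snap('top','top10');a=load('top0')['frame'].astype(int);b=e['frame'].astype(int)
for n,(x0,x1,y0,y1) in dict(ring=(218,256,268,302),jar=(348,382,252,286)).items(): print(n,np.abs(a-b)[y0:y1,x0:x1].mean().round(2))
```

```text
face L [-26.4  99.3  74. ]
face R [24.5 98.8 74. ]
lon [-34.9 138.1  40. ]
med [-36.2  98.2  40. ]
short [-38.   58.3  40. ]
butter L [-29.2  98.8  75. ]
butter R [24.4 98.5 75. ]
gr fence [ 42.4 150.4  64. ]
[-1.51733520e-01 -1.24434198e-04 -1.25823523e-01] 17.6
ring 61.86
jar 29.38
```

View pics/top10.png

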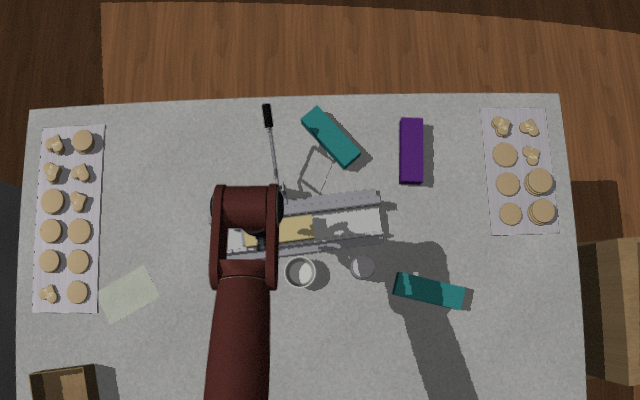

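The ramekin at (300,272) and the jar at (362,267) are unmoved. The ring was last seen at its original spot; the image differences here come from the arm covering or shadowing them. The stop reads the same as before the butter arrived (99.0 against the mark's 98.2), and the butter is flush with it. I'm handing in.

```bash
python3 -c "
from plant import *
print(job_done())"
```

```text
the job is handed in; nothing more can be done
None
```

The butter cutter is set for medium pieces. I pushed the stop with shut fingers until it clicked into the middle notch. I then pushed the butter from behind until its front end met the stop, and handed the job in at about 17.7 s.

- **Stop:** the push force dropped to zero as the stop jumped ahead of the fingers. Its face read 99.0 mm against 98.2 mm for the medium mark. That 0.8 mm difference is within calibration error, and the reading was the same before and after the butter arrived.
- **Butter:** its front end read 98.5 to 98.8 mm, flush with the stop. The push force rose from 2.5 N to 6.9 N at contact, well below the roughly 15 N it takes to leave a notch.
- **Robot:** clear of everything, with contact force about 0 N at hand-in.
- **Jar, ring and ramekin:** the last pictures show all three in their places. My numeric before/after comparison for the ring and jar was no use, because the arm and its shadow covered those areas, so this rests on looking at the images.

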